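Index the sample turntable to the sensor

TASK

Bring the check weight that stands on the small indexing turntable round in front of its sensor post: pull the sprung index knob up until its pin is out of its hole, swing the index arm one station the way that carries the weight to the sensor, and let the pin drop fully home in the next hole. The exact place of that hole is not known, so feel for it with the pin resting on the plate, and never force the pin, sideways or down. Let go of the knob at the end; the weight and the dropper bottle must stay standing in their cups, and the things lying nearby must be left alone.

Things in the scene. Friction and masses are not known exactly. Their poses are not given: they have to be found in the camera images.
- turntable: fixed base of the indexing turntable: round aluminium plate, 244 mm across, 12 mm thick. Origin on the turning axis at worktop height; z up; +x points from the axis to the sensor post, away from the robot; -x to the hole in which the pin sits at the start. Three flat drilled steel plates lie on it, tops 26 mm above the worktop (steps at most 0.5 mm), under the path of the pin.
- start_hole (a point): mouth of the 11.5 mm hole in the middle plate where the pin sits at the start, 95 mm from the axis. The plate on either side has one like hole, 95 mm from the axis and 30 degrees round from this one, but those plates are only roughly clamped: each of the two holes may be up to 5.5 degrees (9 mm along the path) out, either way. The plates reach past the holes.
- pivot (a point): point on the vertical turning axis, 38 mm above the worktop, at the top of the turning grey disc (150 mm across, 8 mm thick). The disc carries two open cups on the sensor side, 50 mm from the axis, 30 degrees to either side of the line that runs on from the index arm through the axis, and the index arm, 22 mm wide, top 40 mm above the worktop.
- knob (a point): centre of the black round index knob on top of the plunger at the end of the index arm, 95 mm from the axis: upright cylinder 24 mm across and 26 mm tall, its centre 77 mm above the worktop when the pin is home. Under it a sleeve 18 mm across, top 58 mm above the worktop, stands on the arm. The 10 mm steel pin below (blunt, with an 8.4 mm wide, 2 mm long nose) is fixed to the knob; the knob slides up and down but does not spin in the arm.
- plunger (a joint): height of the knob and pin above fully home, m: 0 home in a hole (pin 10 mm deep), about 0.010 when the pin's end rests on the plates, 0.016 at most (end stop). A spring pulls the pin down with 5 N when home, rising to 9 N at the end stop. Released, the pin springs down.
- index_arm (a joint): angle of the disc with its arm about the vertical axis, rad: 0 at the start, positive anticlockwise seen from above; end stops at -0.74 and +0.74. Turns easily (about 1 N at the knob), some 2 to 3 N when the pin drags on the plates.
- index_pin: the pin; origin on its axis at worktop height when home (it rises with the knob). More than 25 N of contact force on it counts as forcing it.
- weight: the check weight on the turntable: plain upright check weight, 28 mm across with a knob-like narrower neck, 48 mm tall, 200 g, standing in one of the two cups (either one). Origin at the middle of its underside, 40 mm above the worktop; z up.
- dropper_bottle: slim dropper bottle with a pointed cap, 27 mm across, 84 mm tall, standing in the other cup. Origin at the middle of its underside; z up.
- sensor_spot (a point): the place in front of the sensor nose where the weight has to come: fixed, 50 mm from the axis, 40 mm above the worktop. The steel nose points at it from a black block on a 132 mm high steel post that stands on the base 104 mm from the axis; the nose ends 69 mm from the axis, 110 mm above the worktop.
- timer: bystander: flat kitchen-type timer, 56 x 66 x 16 mm, loose on the worktop. Origin at the middle of its underside.
- beaker: bystander: empty small beaker, 61 mm across, 73 mm tall, loose on the worktop. Origin at the middle of its underside.
- tweezers: bystander: tweezers, 124 mm long, lying on the worktop. Origin at the middle of the underside.

How it is judged (in metres and radians):
On the way, in this order (a step that is already met when the one before it is completed fails the run):
1. the index pin is pulled up out of its hole (value of joint plunger above 0.0105 m), for 0.2 s.
2. the pin is home in the hole that brings the weight before the sensor (value of joint plunger below 0.002 m and horizontal distance between weight and sensor_spot below 0.012 m), for 0.2 s.
At the end, for the whole second after the job is handed in: The pin is fully home in the new hole (within 2 mm of its stop), the turntable is at rest with the weight within 12 mm of the spot before the sensor, and the weight and the dropper bottle stand upright (within 0.15 rad) in their cups (all of step 2 and velocity of joint index_arm between -0.02 and 0.02 rad/s and z of each of weight, dropper_bottle in the frame of turntable above 0.036 m and angle between each of weight, dropper_bottle's own z axis and vertical below 0.15 rad); the robot touches nothing.
It fails at once if the index pin is forced: more than 25 N of contact force on it (contact force between index_pin and anything else above 25 N).
It fails at once if the weight or the dropper bottle is tipped over (more than 0.4 rad) (angle between any of weight, dropper_bottle's own z axis and vertical above 0.4 rad).
It fails at once if the timer, beaker or tweezers are moved by more than 12 mm (distance of any of timer, beaker, tweezers from where it was at the start of the episode above 0.012 m).
It also fails if it takes over 38 s, if anything falls off the work surface, if the arm or the gripper's body presses on something with over 40 N, if the wrist force passes 120 N, or if a joint passes its speed limit or range.

ROBOT

A 6-joint arm with a two-finger parallel gripper is mounted at the origin on a cart in front of the work surface, level with it; the furniture and walls round the work are solid. World frame = base frame: x ahead of the robot, y to its left, z up, the work surface at z = 0. Lengths are in mm, angles in rad, forces in N, time in s.
With the tool pointing down it reaches from about 300 to 850 mm from the base axis. Payload 4.2 kg.
Tool frame: the origin (TCP) lies midway between the tips of the shut fingers; the grasp point (between the pads) lies 19 mm behind it (hold_point_z is the distance from the TCP to the grasp point, in mm); z points along the fingers, x is the direction in which the jaws open and shut, and the axes are right-handed (so a half turn about z gives the same grasp; the last joint's range is limited). The gripper opens to 91 mm and grips with 3 to 60 N. Pads are 32 mm wide; open, the fingers measure 118 mm over their backs; the gripper's body (76 mm by 178 mm) begins 60 mm behind the grasp point.
Start: joints at [-1.296, 0.32, 1.565, -0, 1.257, -0.02], TCP at [167.068, -550.21, 213.976] pointing down, gripper open.
Joint ranges: [-3.11, 3.11], [-0.84, 2.01], [0.21, 2.61], [-1.34, 4.49], [0.05, 2.63], [-2.56, 2.56]. Speed limits (rad/s): [2.57, 2.57, 3.14, 3.14, 3.14, 3.14].

INTERFACE

Orientations are given as a unit quaternion [w, x, y, z].
In Python, from workcell import get_obs, camera, camera_params, sign_off, hold_point_z gives the robot as it stands.
- The arm moves only by the tool carry_out, never from a script. Its argument "commands" is a list of rows, each a list of 5 numbers: the shift along the world's x, y, z in cm, then the turn about the world's z in degrees, then the finger opening in cm, from 0 to 9.12. A call has 1 to 8 rows; each row shifts and turns the pose as measured when the row begins; what a row does not reach is not made up. A row lasts 1/10 s, in which the tool goes at most 50 mm and 8.59 degrees, less where a joint would pass 70% of its speed; a pose out of reach is approached as far as the arm can. A call is refused whole if a number of a shift passes 5 or a number of a turn 8.59, either way. A call with a gripper value outside its range is refused whole. The fingers move at their own pace and stop on an object; "force" is the grip in N (left out, the last holds). Time passes only in rows, so rows that do not move let the fingers close. It gives the time, the measured TCP pose, the force and the opening at its end, in the units of the state.
- get_obs(): the state, without advancing time (a new reading comes with each control period).
- camera(name): name is "scene" or "top" or "wrist"; returns the picture (480x640x3 uint8, red, green, blue); there is no depth.
- camera_params(name): a dict with "vfov" (degrees; the focal length in pixels is half the picture's height over the tangent of half this angle, whatever the lens; pixels are square), "cx", "cy" (the principal point, pixels), "R" (3x3) and "t" (3): a world point X has camera coordinates R X + t. Camera axes: x right, y down, z forward; pixel columns grow to the right and rows downward; lengths in mm; the calibration is good to about 2 mm. A picture is of the moment at which its call begins: read the wrist's pose just before it. camera_params takes no time and is no camera call; for the wrist camera it gives the pose at the moment of the call.
- sign_off(): hands the job in, once; it reports no verdict.
The state is a dict: "time_s": time; "qpos": joint angles; "qd": joint speeds; "tau": joint torques, N m; "position": TCP position; "tcp_rot": TCP orientation; "contact_force": force on the tool from outside, world axes, zero at the start; "wrist_torque": the same for the moment, N m; "opening": opening from 0.0 (shut) to 1.0 (fully open).
Only numpy, scipy, OpenCV 4.12 (cv2) and the standard library are available. Lean on these libraries where they do the work, as an engineer would, in place of code of your own. Each camera call takes 0.05 s, during which the arm holds its last target.

## Working session

There is one attempt and no reset: what is moved stays moved. The work goes in short steps, Python scripts to look and compute and a tool call to move; the robot and the scene stay as the last step left them, time stands still between calls to the robot, and variables do not carry over. Pictures are saved under pics/ and viewed, and the job is handed in when it is done.

Besides the shell and the picture viewer there is one more tool, called after "Call:" by a JSON object that holds its "fn" and its "kwargs". carry_out: Moves the arm, as the interface text tells. Its arguments: {"type":"object","properties":{"commands":{"type":"array","items":{"type":"array","items":{"type":"number"}}},"force":{"type":"number"}},"required":["commands"]}

```bash
mkdir -p pics
python3 - <<'E'
from workcell import *
import cv2
print(get_obs(), hold_point_z if not callable(hold_point_z) else hold_point_z())
for n in ("scene","top"):
    cv2.imwrite(f"pics/{n}0.png",camera(n)[:,:,::-1]); print(n,camera_params(n))
E
```

```text
{'time_s': 0.0, 'qpos': array([-1.29599864e+00,  3.20336824e-01,  1.56569915e+00, -2.67338261e-05,
        1.25737269e+00, -2.00025659e-02]), 'qd': array([-0.00042348,  0.00104844,  0.00108351, -0.00076239, -0.00213967,
        0.00120083]), 'tau': array([-1.48847419e-03, -4.12458837e+01, -2.31976140e+01,  7.23089534e-02,
        4.56528040e-02, -1.41703713e-04]), 'position': array([ 166.91908659, -549.70929464,  213.08666306]), 'tcp_rot': array([-5.45219580e-04,  8.03291843e-01, -5.95584914e-01, -7.26201937e-04]), 'contact_force': array([ 0.12192457,  0.34287964, -0.30081366]), 'wrist_torque': array([ 0.02842033,  0.03629822, -0.03749673]), 'opening': 1.0047423680224856} 18.8
scene {'vfov': 44.34365471149414, 'cx': 315.59067648806456, 'cy': 236.30942488583798, 'R': array([[-0.69163966, -0.72196757, -0.01993485],
       [-0.39624344,  0.40238564, -0.82527385],
       [ 0.60384246, -0.56289308, -0.56438079]]), 't': array([ 582.66139878,  200.14412161, 1482.15753304])}
top {'vfov': 50.963134682742236, 'cx': 327.24666605497845, 'cy': 242.76520845616767, 'R': array([[-0.02916777, -0.99946452,  0.01482967],
       [-0.99399257,  0.027436  , -0.10595297],
       [ 0.10548936, -0.01783099, -0.99426055]]), 't': array([ 241.6902152 ,  556.77592725, 1400.69238646])}
```

View pics/scene0.png

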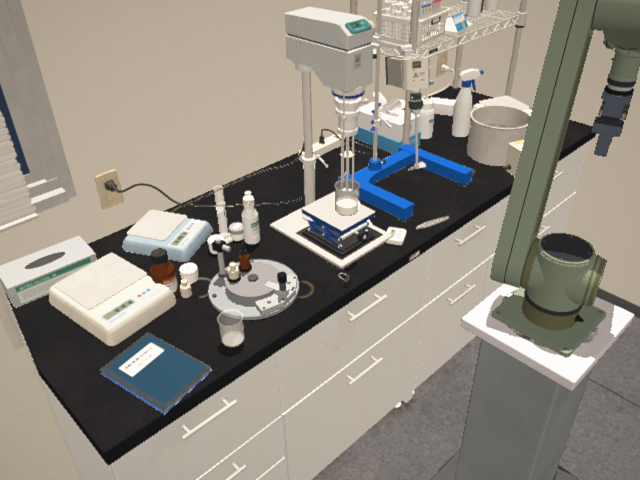

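View pics/top0.png

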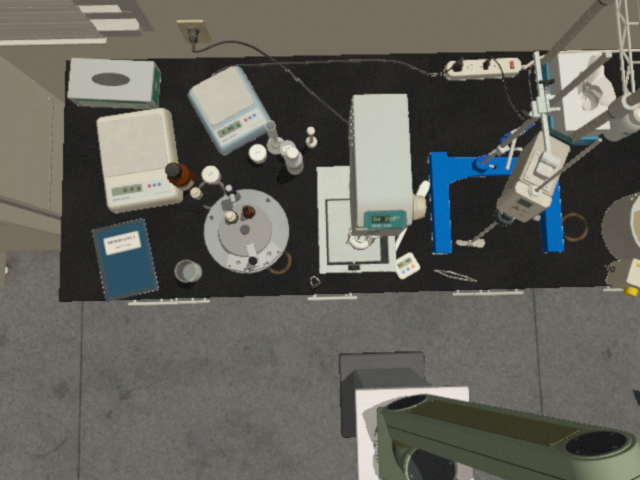

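Run:
```python
import cv2
a=cv2.imread("pics/top0.png")[175:285,180:320]; cv2.imwrite("pics/topc.png",cv2.resize(a,None,fx=5.6,fy=5.4,interpolation=cv2.INTER_CUBIC))
a=cv2.imread("pics/scene0.png")[225:355,190:320]; cv2.imwrite("pics/scc.png",cv2.resize(a,None,fx=4.6,fy=4.6,interpolation=cv2.INTER_CUBIC))
```

```text
(no output)
```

View pics/topc.png

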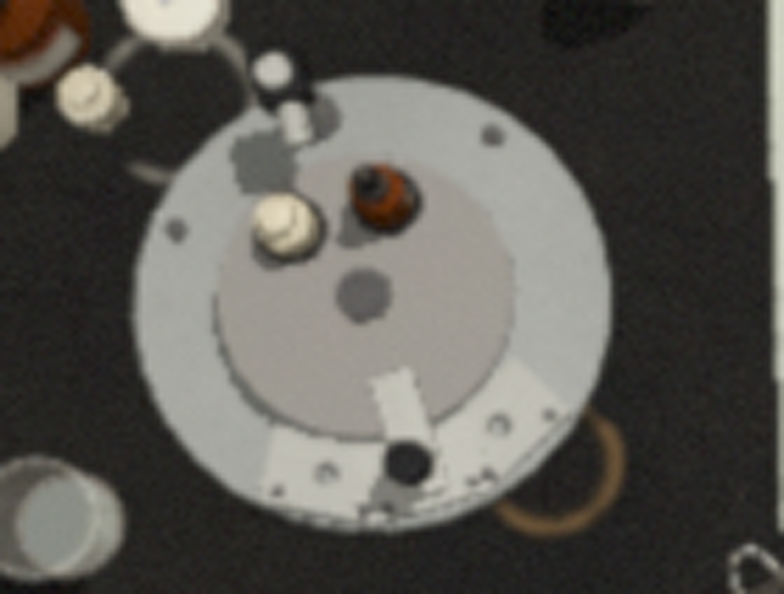

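View pics/scc.png

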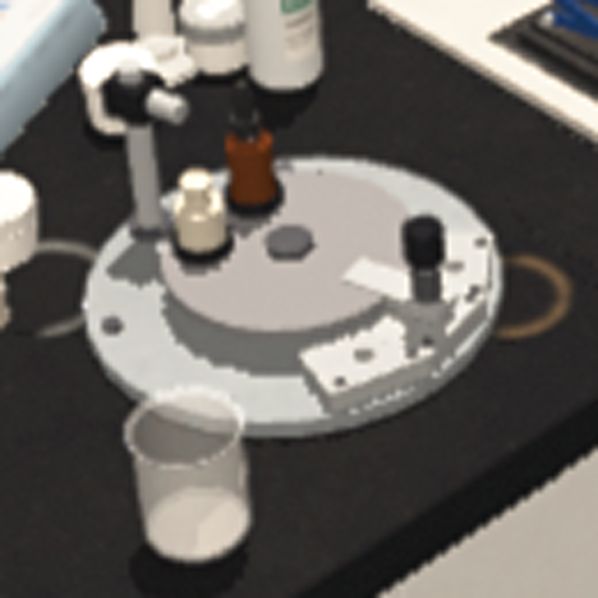

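```bash
cat > h.py <<'E'
import numpy as np
from workcell import *
def ray(p,u,v,z):
    f=240/np.tan(np.radians(p['vfov']/2)); R=np.array(p['R']);t=np.array(p['t'])
    d=R.T@np.array([(u-p['cx'])/f,(v-p['cy'])/f,1]); c=-R.T@t
    return c+d*(z-c[2])/d[2]
def proj(p,X):
    f=240/np.tan(np.radians(p['vfov']/2)); c=np.array(p['R'])@np.array(X)+p['t']
    return f*c[0]/c[2]+p['cx'],f*c[1]/c[2]+p['cy']
E
python3 - <<'E'
from h import *
p=camera_params('top');s=camera_params('scene')
T=lambda x,y:(180+(x+.5)/5.6-.5,175+(y+.5)/5.4-.5)
S=lambda x,y:(190+(x+.5)/4.6-.5,225+(y+.5)/4.6-.5)
for n,x,y,z in [("hub",363,296,38),("L",327,472,26),("R",499,425,26),("knobtop",407,460,90),("knob mid",408,462,85),("platL",136,300,12),("platR",610,300,12),("platT",390,76,12),("platB",355,530,12),("weight",287,222,88),("bot",370,178,124)]:
    print(n,ray(p,*T(x,y),z).round(1))
for n,x,y,z in [("hub",290,241,38),("L",364,355,26),("R",456,266,26),("knobtop",425,224,90),("plateL",85,300,12),("plR",502,290,12)]:
    print('s',n,ray(s,*S(x,y),z).round(1))
E
```

```text
hub [606.6 458.2  38. ]
L [516.  479.1  26. ]
R [538.2 392.2  26. ]
knobtop [516.3 430.4  90. ]
knob mid [515.6 430.6  85. ]
platL [611.2 577.8  12. ]
platR [604.6 335.7  12. ]
platT [728.7 446.7  12. ]
platB [486.  467.5  12. ]
weight [638.4 487.3  88. ]
bot [653.3 441.6 124. ]
s hub [611.6 453.2  38. ]
s L [514.7 479.5  26. ]
s R [537.2 390.9  26. ]
s knobtop [515.6 429.2  90. ]
s plateL [680.5 553.   12. ]
s plR [515.1 375.7  12. ]
```

Call:
{"fn": "carry_out", "kwargs": {"commands": [[2.1,4.5,0,8.5,5],[2.1,4.5,0,8.5,5],[2.1,4.5,0,8.5,5],[2.1,4.5,0,8.5,5],[2.1,4.5,0,8.5,5],[2.1,4.5,0,8.5,5],[2.1,4.5,0,8.5,5],[2.1,4.5,0,8.5,5]], "force": 8}}

```text
time_s: 0.9
position: [331.9, -188.0, 209.1]
tcp_rot: [-0.001, 0.999, -0.037, -0.002]
contact_force: [0.7, 0.3, 0.4]
opening: 0.547
```

Call:
{"fn": "carry_out", "kwargs": {"commands": [[0.8,4.8,0,8.5,5],[0.8,4.8,0,8.5,5],[0.5,4.9,0,8.5,5],[0,4.9,0,8.5,5],[0,4.9,0,8.5,5],[0,4.9,0,8.5,5],[0,4.9,0,8.5,5],[0,4.9,0,8.5,5]]}}

```text
time_s: 1.7
position: [351.2, 210.4, 208.8]
tcp_rot: [0.0, 0.845, 0.534, 0.0]
contact_force: [0.5, -0.5, -0.4]
opening: 0.547
```

Call:
{"fn": "carry_out", "kwargs": {"commands": [[0.5,4.9,0,8.5,5],[0.5,4.9,0,8.5,5],[1.5,4.7,0,8.5,5],[2.0,4.5,0,8.5,5],[2,4,0,6,5],[0,0,0,0,5]]}}

```text
time_s: 2.3
position: [412.9, 451.5, 205.5]
tcp_rot: [0.0, 0.604, 0.797, -0.001]
contact_force: [1.0, -0.6, -1.1]
opening: 0.549
```

Run:
```python
from h import *
import cv2
p=camera_params('wrist'); im=camera('wrist'); cv2.imwrite("pics/w1.png",im[:,:,::-1]); print(p)
for X in [(516,430,90),(516,479,26),(607.5,457,38)]: print(proj(p,X))
```

```text
{'vfov': 66.9427141969977, 'cx': 324.3105040886728, 'cy': 240.24252225555068, 'R': array([[-2.69951323e-01,  9.62873806e-01, -5.62704583e-04],
       [ 9.22951118e-01,  2.58925043e-01,  2.84814073e-01],
       [ 2.74385709e-01,  7.63665869e-02, -9.58582614e-01]]), 't': array([-322.82322387, -528.0138736 ,  235.94840401])}
(np.float64(270.40058364510287), np.float64(335.6681270824574))
(np.float64(323.4559819581239), np.float64(314.54043213405))
(np.float64(281.9517151748782), np.float64(386.694799448597))
```

View pics/w1.png

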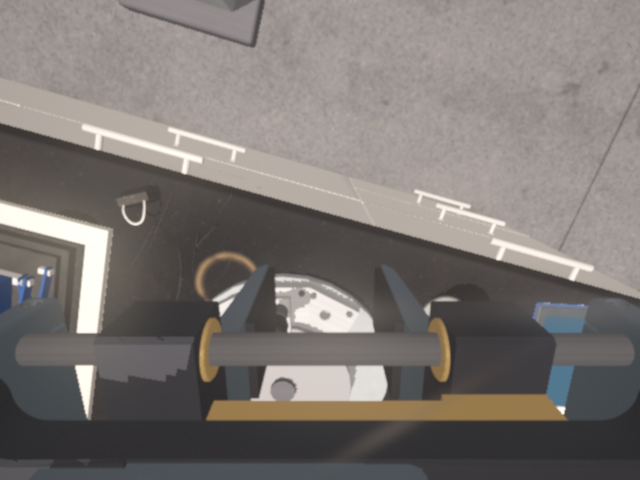

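Call:
{"fn": "carry_out", "kwargs": {"commands": [[4,-0.8,-3,0.7,5],[4,-0.8,-3,0,5],[2.3,-0.6,-3,0,5],[0,0,0,0,5]]}}

```text
time_s: 2.75
position: [513.2, 423.3, 114.6]
tcp_rot: [-0.0, 0.601, 0.8, -0.003]
contact_force: [-0.1, -0.5, -0.6]
opening: 0.549
```

Run:
```python
from h import *
import cv2
print(get_obs()['position'],get_obs()['tcp_rot'])
p=camera_params('wrist'); im=camera('wrist'); cv2.imwrite("pics/w2.png",im[:,:,::-1])
for X in [(516,430,90),(516,479,26),(607.5,457,38)]: print(proj(p,X))
```

```text
[513.15304764 423.29547459 114.59176935] [-8.65501853e-05  6.00628162e-01  7.99521586e-01 -3.32221183e-03]
(np.float64(334.6743789070772), np.float64(284.76404762813286))
(np.float64(394.1963087786054), np.float64(267.98612547269715))
(np.float64(332.6262173401966), np.float64(369.819459502211))
```

View pics/w2.png

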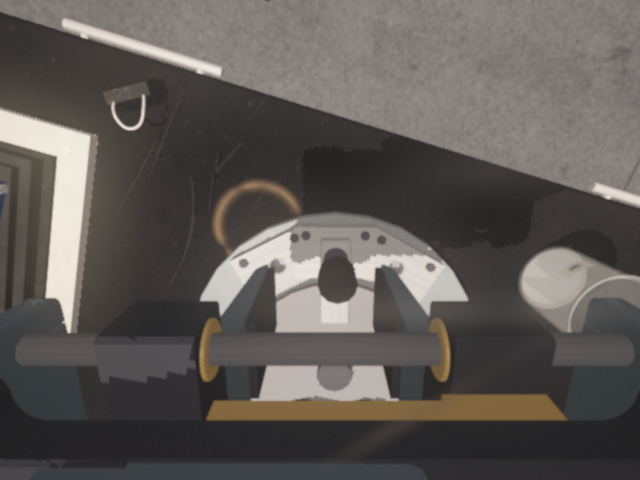

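Run:
```python
from h import *
import cv2
a=cv2.imread("pics/w2.png")[220:400,230:450]; cv2.imwrite("pics/w2c.png",cv2.resize(a,None,fx=3.6,fy=3.3,interpolation=cv2.INTER_CUBIC))
```

```text
(no output)
```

View pics/w2c.png

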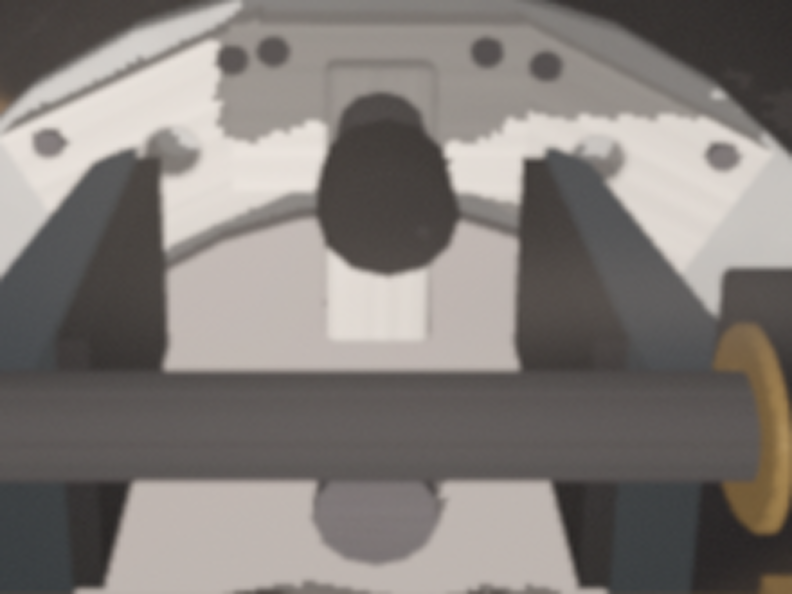

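Run:
```python
from h import *
p=camera_params('wrist')
K=ray(p,337.6,284,90);L=ray(p,396.5,267.4,26);Rr=ray(p,278,265.3,26);H=ray(p,334.5,373,38)
a=lambda v:np.degrees(np.arctan2(v[1],v[0]))%360
print(K,L,Rr,H)
for v in (K,L,Rr): print(np.hypot(*(v-H)[:2]),a(v-H))
print(np.hypot(*(K-L)[:2]))
```

```text
[515.84431147 433.16736605  90.        ] [515.73373242 482.77560257  26.        ] [539.60220112 394.75411094  26.        ] [611.71920088 461.39272258  38.        ]
99.94330978552341 196.40431280757207
98.33838372075078 167.4411752298659
98.19147730585398 222.73900626317942
49.60835975951697
```

Call:
{"fn": "carry_out", "kwargs": {"commands": [[0.3,0.9,-1.5,0,5],[0,0,-2,0,5],[0,0,-1.4,0,5],[0,0,0,0,5],[0,0,0,0,5]]}}

```text
time_s: 3.3
position: [513.3, 437.4, 72.8]
tcp_rot: [0.0, 0.6, 0.8, 0.003]
contact_force: [-0.0, -0.4, -0.1]
opening: 0.549
```

Run:
```python
from h import *
import cv2
p=camera_params('wrist'); im=camera('wrist'); cv2.imwrite("pics/w3.png",im[:,:,::-1])
a=im[200:380,210:430,::-1]; cv2.imwrite("pics/w3.png",cv2.resize(a,None,fx=3.6,fy=3.3,interpolation=cv2.INTER_CUBIC))
for X in [(516,432,90),(516,433,90)]: print(proj(p,X))
```

```text
(np.float64(312.3873259664084), np.float64(313.6706188964024))
(np.float64(314.43515142209594), np.float64(314.20107521360893))
```

View pics/w3.png

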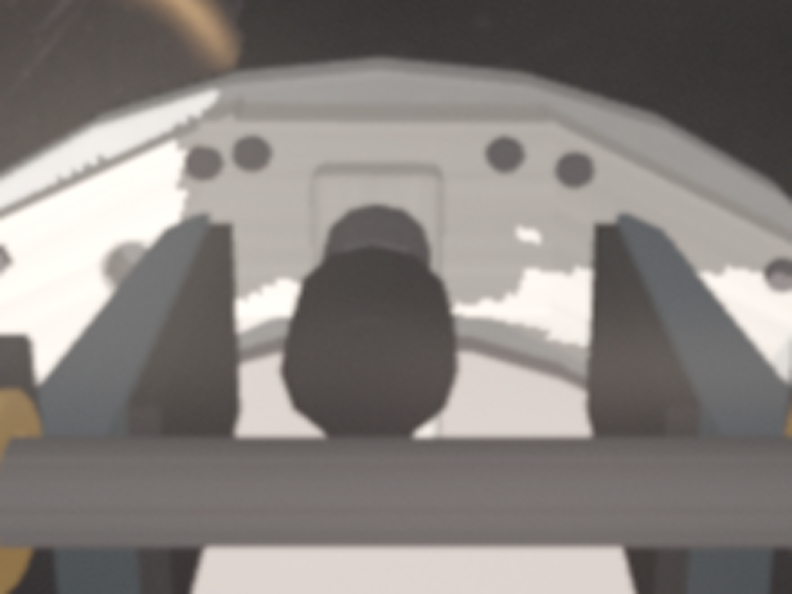

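Call:
{"fn": "carry_out", "kwargs": {"commands": [[0.3,-0.56,0,0,5],[0,0,-0.5,0,5],[0,0,-0.4,0,5],[0,0,0,0,5],[0,0,0,0,5]]}}

```text
time_s: 3.85
position: [517.2, 432.6, 66.4]
tcp_rot: [0.001, 0.6, 0.8, 0.006]
contact_force: [-0.5, -0.3, -0.2]
opening: 0.546
```

Call:
{"fn": "carry_out", "kwargs": {"commands": [[0,0,-0.2,0,3.2],[0,0,0,0,2.9],[0,0,0,0,2.9],[0,0,0,0,2.9]], "force": 3}}

```text
time_s: 4.25
position: [517.3, 432.6, 64.1]
tcp_rot: [0.001, 0.6, 0.8, 0.006]
contact_force: [-0.3, 0.2, 0.7]
opening: 0.316
```

Run:
```python
from h import *
import cv2
o=get_obs();print(o['position'],o['contact_force'],o['wrist_torque'],o['opening'])
p=camera_params('wrist'); im=camera('wrist')
a=im[230:360,230:400,::-1]; cv2.imwrite("pics/w4.png",cv2.resize(a,None,fx=4.5,fy=4.5,interpolation=cv2.INTER_CUBIC))
```

```text
[517.2864651  432.63888416  64.14671925] [-0.28154923  0.18568751  0.71950874] [ 0.1277609  -0.16990457 -0.01586747] 0.31622933547614673
```

View pics/w4.png

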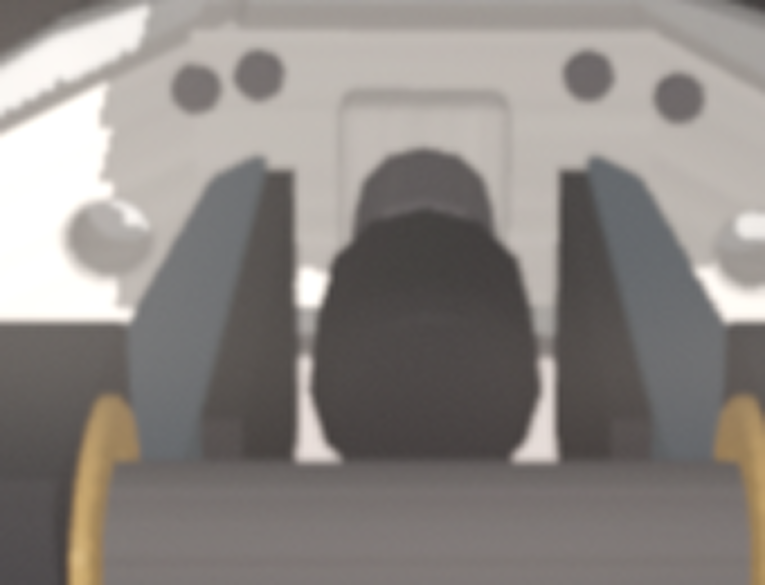

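Call:
{"fn": "carry_out", "kwargs": {"commands": [[0,0,0,0,2.2],[0,0,0,0,2.2],[0,0,0,0,2.2]], "force": 3}}

```text
time_s: 4.6
position: [517.3, 432.7, 64.2]
tcp_rot: [0.001, 0.6, 0.8, 0.006]
contact_force: [-0.3, 1.3, 0.6]
opening: 0.263
```

Run:
```python
from h import *
o=get_obs();print(o['position'],o['contact_force'],o['wrist_torque'],o['opening'])
```

```text
[517.34869431 432.65320295  64.22500947] [-0.34359562  1.26036578  0.5899533 ] [ 0.03417426 -0.16611451 -0.02131566] 0.26255223275758716
```

Call:
{"fn": "carry_out", "kwargs": {"commands": [[0,0,0,0,2.0],[0,0,0,0,2.0],[0,0,0.2,0,2.0],[0,0,0.2,0,2.0]], "force": 25}}

```text
time_s: 5.0
position: [517.3, 432.5, 66.5]
tcp_rot: [0.001, 0.6, 0.8, 0.005]
contact_force: [2.5, 0.4, -6.8]
opening: 0.252
```

Call:
{"fn": "carry_out", "kwargs": {"commands": [[0,0,0.3,0,2.0],[0,0,0.3,0,2.0],[0,0,0.3,0,2.0],[0,0,0.2,0,2.0],[0,0,0.1,0,2.0],[0,0,0,0,2.0]]}}

```text
time_s: 5.6
position: [517.3, 432.3, 76.5]
tcp_rot: [0.001, 0.6, 0.8, 0.004]
contact_force: [2.9, 2.0, -8.9]
opening: 0.257
```

Call:
{"fn": "carry_out", "kwargs": {"commands": [[0,0,0.05,0,2.0],[0,0,0,0,2.0],[-0.18,0.68,0,-4.25,2.0],[-0.12,0.69,0,-4.25,2.0],[0,0,0,0,2.0]]}}

```text
time_s: 6.1
position: [514.5, 445.9, 76.7]
tcp_rot: [0.001, 0.659, 0.752, 0.004]
contact_force: [3.1, 2.0, -9.2]
opening: 0.256
```

```bash
cat > st.py <<'E'
from h import *
o=get_obs();q=o['tcp_rot'];C=np.array([608.1,459.1])
d=o['position'][:2]-C
print(o['time_s'],o['position'].round(2),'F',o['contact_force'].round(1),'T',o['wrist_torque'].round(2),o['opening'].round(3),'yaw',np.degrees(2*np.arctan2(q[2],q[1])).round(2),'r',np.hypot(*d).round(2),'ang',(np.degrees(np.arctan2(d[1],d[0]))%360).round(2))
E
python3 st.py
```

```text
Traceback (most recent call last):
  File "st.py", line 4, in <module>
    print(o['time_s'],o['position'].round(2),'F',o['contact_force'].round(1),'T',o['wrist_torque'].round(2),o['opening'].round(3),'yaw',np.degrees(2*np.arctan2(q[2],q[1])).round(2),'r',np.hypot(*d).round(2),'ang',(np.degrees(np.arctan2(d[1],d[0]))%360).round(2))
                                                                                                            ^^^^^^^^^^^^^^^^^^
AttributeError: 'float' object has no attribute 'round'
```

```bash
sed -i "s/o\['opening'\].round(3)/round(o['opening'],3)/" st.py; python3 st.py
```

```text
6.1 [514.47 445.86  76.67] F [ 3.1  2.  -9.2] T [ 0.54 -0.62  0.12] 0.256 yaw 97.53 r 94.56 ang 188.05
```

Call:
{"fn": "carry_out", "kwargs": {"commands": [[-0.1,0.7,0,-4.25,2.0],[-0.02,0.7,0,-4.25,2.0],[0.03,0.7,0,-4.25,2.0],[0,0,0,0,2.0]]}}

```text
time_s: 6.5
position: [514.0, 466.3, 76.5]
tcp_rot: [0.002, 0.738, 0.674, 0.004]
contact_force: [2.4, 2.2, -8.7]
opening: 0.254
```

```bash
python3 st.py
```

```text
6.5 [514.01 466.27  76.48] F [ 2.4  2.2 -8.7] T [ 0.59 -0.55  0.2 ] 0.254 yaw 84.81 r 94.36 ang 175.64
```

Call:
{"fn": "carry_out", "kwargs": {"commands": [[0.09,0.7,0,-4,2.0],[0,0,0,0,2.0],[0,0,0,0,2.0]]}}

```text
time_s: 6.8
position: [514.7, 472.0, 76.2]
tcp_rot: [0.003, 0.759, 0.651, 0.003]
contact_force: [2.5, 2.0, -8.2]
opening: 0.254
```

```bash
python3 st.py
python3 - <<'E'
from h import *
import cv2
p=camera_params('wrist'); im=camera('wrist')
a=im[200:360,220:420,::-1]; cv2.imwrite("pics/w5.png",cv2.resize(a,None,fx=3.9,fy=3.7,interpolation=cv2.INTER_CUBIC))
E
```

```text
6.8 [514.68 471.95  76.19] F [ 2.5  2.  -8.2] T [ 0.54 -0.55  0.21] 0.254 yaw 81.22 r 94.29 ang 172.17
```

View pics/w5.png

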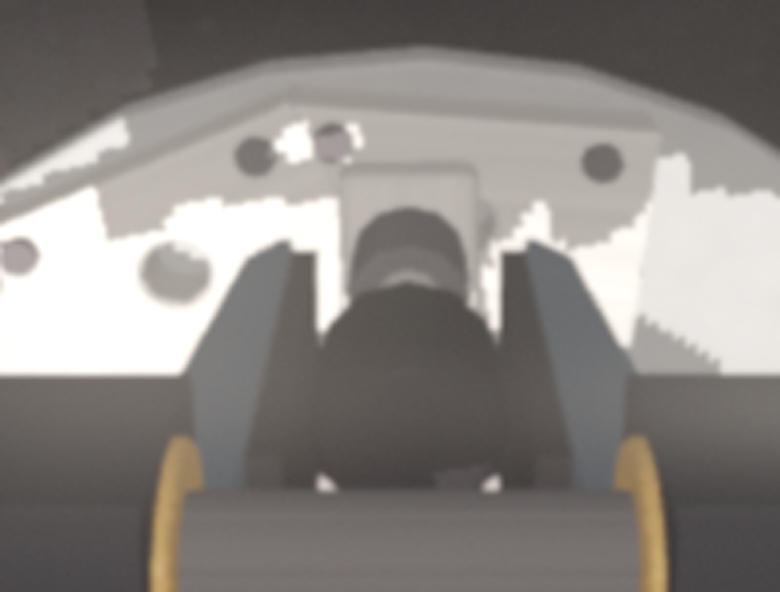

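Call:
{"fn": "carry_out", "kwargs": {"commands": [[0,0,-0.05,0,2.0],[0,0,-0.05,0,2.0],[0,0,0,0,2.0]]}}

```text
time_s: 7.15
position: [514.6, 471.5, 75.4]
tcp_rot: [0.002, 0.758, 0.652, 0.003]
contact_force: [2.8, 2.3, -8.6]
opening: 0.253
```

```bash
python3 st.py
```

```text
7.15 [514.62 471.53  75.39] F [ 2.8  2.3 -8.6] T [ 0.69 -0.56  0.25] 0.253 yaw 81.34 r 94.3 ang 172.42
```

Call:
{"fn": "carry_out", "kwargs": {"commands": [[0,0,-0.05,0,2.0],[0,0,-0.05,0,2.0]]}}

```text
time_s: 7.35
position: [514.7, 471.5, 74.6]
tcp_rot: [0.002, 0.758, 0.652, 0.003]
contact_force: [2.4, 3.2, -8.6]
opening: 0.255
```

Call:
{"fn": "carry_out", "kwargs": {"commands": [[0,0,-0.05,0,2.0],[0,0,0,0,2.0]]}}

```text
time_s: 7.55
position: [514.6, 471.5, 74.1]
tcp_rot: [0.002, 0.758, 0.652, 0.003]
contact_force: [2.4, 2.1, -8.5]
opening: 0.253
```

Call:
{"fn": "carry_out", "kwargs": {"commands": [[0,0,-0.05,0,2.0],[0,0,0,0,2.0]]}}

```text
time_s: 7.75
position: [514.6, 471.6, 73.8]
tcp_rot: [0.002, 0.758, 0.652, 0.003]
contact_force: [0.9, 2.9, -8.0]
opening: 0.253
```

Call:
{"fn": "carry_out", "kwargs": {"commands": [[0,0,-0.05,0,2.0],[0,0,0,0,2.0]]}}

```text
time_s: 7.95
position: [514.6, 471.6, 73.8]
tcp_rot: [0.002, 0.758, 0.652, 0.003]
contact_force: [1.4, 2.1, -8.4]
opening: 0.254
```

Call:
{"fn": "carry_out", "kwargs": {"commands": [[0,0,-0.1,0,2.0],[0,0,0,0,2.0]]}}

```text
time_s: 8.15
position: [514.6, 471.5, 73.8]
tcp_rot: [0.002, 0.758, 0.652, 0.004]
contact_force: [1.2, 2.0, -9.0]
opening: 0.253
```

Call:
{"fn": "carry_out", "kwargs": {"commands": [[0,0,-0.1,0,2.0],[0,0,0,0,2.0]]}}

```text
time_s: 8.35
position: [514.7, 471.6, 73.8]
tcp_rot: [0.002, 0.758, 0.652, 0.004]
contact_force: [1.7, 1.2, -5.8]
opening: 0.256
```

Call:
{"fn": "carry_out", "kwargs": {"commands": [[0,0,0,0,2.35],[0,0,0,0,2.45],[0,0,0,0,2.7],[0,0,0,0,2.7]], "force": 6}}

```text
time_s: 8.75
position: [514.7, 471.0, 75.3]
tcp_rot: [0.003, 0.759, 0.651, 0.004]
contact_force: [-0.2, 0.1, -0.1]
opening: 0.294
```

```bash
python3 st.py
python3 - <<'E'
from h import *
import cv2
p=camera_params('wrist'); im=camera('wrist')
a=im[200:360,220:420,::-1]; cv2.imwrite("pics/w6.png",cv2.resize(a,None,fx=3.9,fy=3.7,interpolation=cv2.INTER_CUBIC))
E
```

```text
8.75 [514.7  470.98  75.35] F [-0.2  0.1 -0.1] T [ 0.09 -0.16  0.02] 0.294 yaw 81.3 r 94.16 ang 172.75
```

View pics/w6.png

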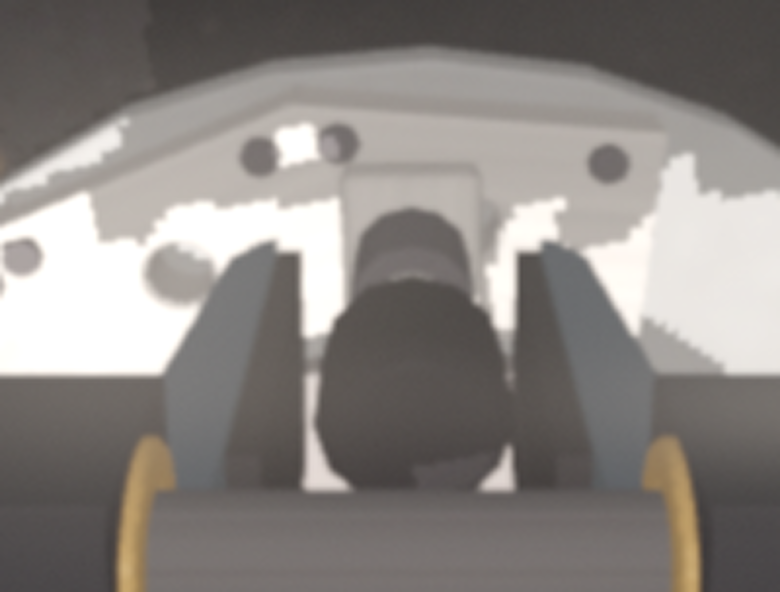

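Call:
{"fn": "carry_out", "kwargs": {"commands": [[0,0.1,-0.2,-0.6,2.7],[0,0.1,-0.2,-0.6,2.7],[0.02,0.1,0,-0.6,2.7],[0,0,0,0,2.7]]}}

```text
time_s: 9.2
position: [515.0, 473.0, 71.5]
tcp_rot: [0.004, 0.77, 0.638, 0.003]
contact_force: [-0.5, 0.8, 0.3]
opening: 0.295
```

```bash
python3 st.py
```

```text
9.2 [514.98 473.    71.48] F [-0.5  0.8  0.3] T [-0.   -0.17  0.01] 0.295 yaw 79.35 r 94.15 ang 171.51
```

Call:
{"fn": "carry_out", "kwargs": {"commands": [[0.02,0.12,0,-0.5,2.7],[0.02,0.12,0,-0.5,2.7],[0.02,0.12,0,-0.5,2.7],[0,0,0,0,2.7]]}}

```text
time_s: 9.6
position: [515.3, 472.9, 71.4]
tcp_rot: [0.006, 0.779, 0.628, -0.0]
contact_force: [-1.0, -1.2, -0.1]
opening: 0.296
```

```bash
python3 st.py
python3 - <<'E'
from h import *
import cv2
p=camera_params('wrist'); im=camera('wrist')
a=im[200:360,220:420,::-1]; cv2.imwrite("pics/w7.png",cv2.resize(a,None,fx=3.9,fy=3.7,interpolation=cv2.INTER_CUBIC))
E
```

```text
9.6 [515.31 472.93  71.36] F [-1.  -1.2 -0.1] T [-0.19 -0.12  0.01] 0.296 yaw 77.74 r 93.82 ang 171.52
```

View pics/w7.png

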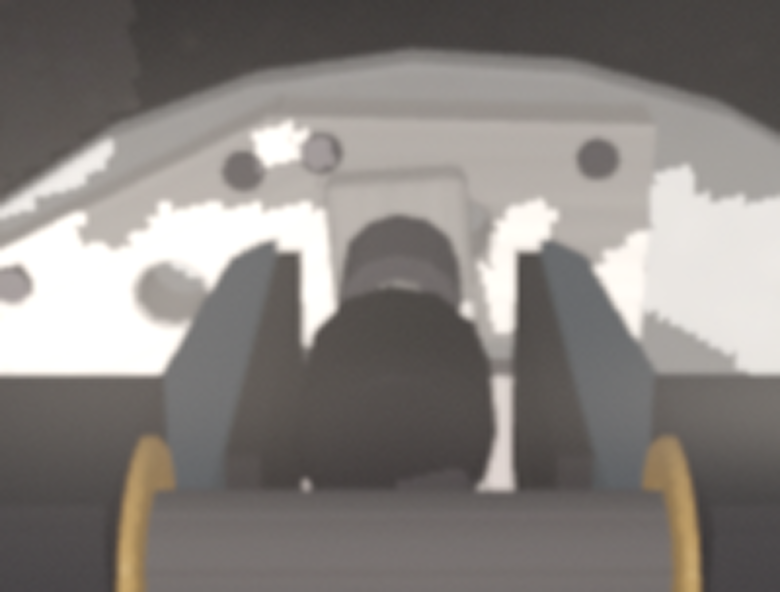

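Call:
{"fn": "carry_out", "kwargs": {"commands": [[0.03,0.2,0,0,2.7],[0.03,0.2,0,0,2.7]]}}

```text
time_s: 9.85
position: [515.3, 473.3, 71.2]
tcp_rot: [0.008, 0.778, 0.628, -0.004]
contact_force: [-0.9, -7.6, 2.9]
opening: 0.297
```

```bash
python3 st.py
```

```text
9.85 [515.28 473.31  71.18] F [-0.9 -7.6  2.9] T [-1.47 -0.08  0.05] 0.297 yaw 77.79 r 93.9 ang 171.29
```

```bash
python3 - <<'E'
from h import *
import cv2
p=camera_params('wrist'); im=camera('wrist')
a=im[200:360,220:420,::-1]; cv2.imwrite("pics/w8.png",cv2.resize(a,None,fx=3.9,fy=3.7,interpolation=cv2.INTER_CUBIC))
im=camera('scene')
a=im[225:355,190:320,::-1]; cv2.imwrite("pics/s8.png",cv2.resize(a,None,fx=4.6,fy=4.6,interpolation=cv2.INTER_CUBIC))
E
python3 st.py
```

```text
9.95 [515.3  473.26  71.15] F [-1.3 -7.5  3.8] T [-1.34 -0.03  0.02] 0.297 yaw 77.79 r 93.88 ang 171.32
```

View pics/w8.png

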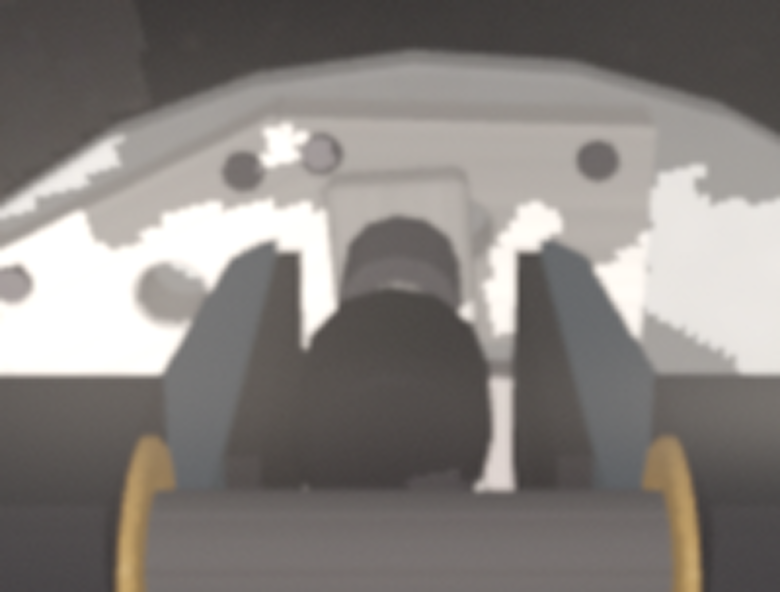

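View pics/s8.png

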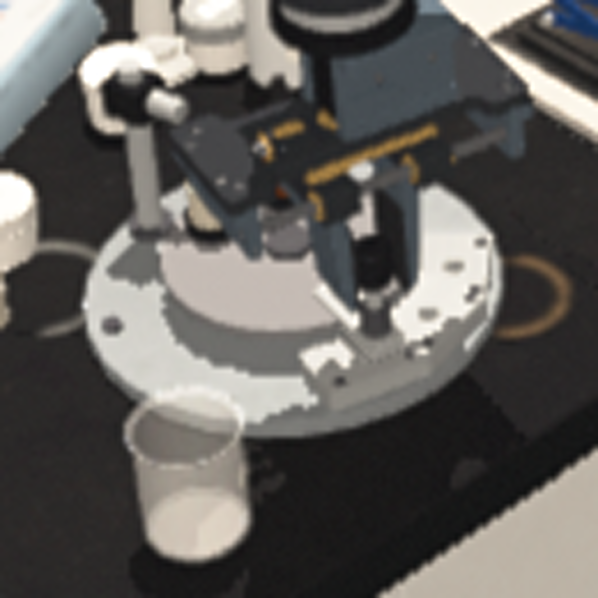

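Run:
```python
from h import *
p=camera_params('wrist')
W=lambda x,y,z: ray(p,220+(x+.5)/3.9-.5,200+(y+.5)/3.7-.5,z)
s=W(172,292,26)
for n,x,y,z in [("start",172,292,26),("darkR edge",495,225,26),("dark top",483,200,26),('dark bottom',488,245,26),("knobtop",395,393,101),("screwL1",243,170,26),("screwL2",321,153,26),("screwR",597,159,26),("armtipL",330,182,40),("armtipR",463,172,40),("fL",300,255,71),("fR",516,255,71)]:
    w=W(x,y,z); print(n,w.round(1),np.hypot(*(w-s)[:2]).round(1))
```

```text
start [516.8 432.3  26. ] 0.0
darkR edge [515.6 486.7  26. ] 54.5
dark top [510.8 485.7  26. ] 53.8
dark bottom [518.9 484.9  26. ] 52.7
knobtop [505.9 474.1 101. ] 43.3
screwL1 [497.6 449.2  26. ] 25.6
screwL2 [497.3 462.1  26. ] 35.7
screwR [507.4 504.9  26. ] 73.2
armtipL [498.2 464.3  40. ] 37.1
armtipR [500.7 484.2  40. ] 54.3
fL [498.  462.6  71. ] 35.6
fR [503.7 489.8  71. ] 59.0
```

Call:
{"fn": "carry_out", "kwargs": {"commands": [[0.03,0.25,0.06,0,2.7],[0.03,0.25,0.03,0,2.7]]}}

```text
time_s: 10.15
position: [515.2, 474.5, 71.1]
tcp_rot: [0.01, 0.778, 0.628, -0.007]
contact_force: [1.2, -8.5, 1.8]
opening: 0.299
```

```bash
python3 st.py
```

```text
10.15 [515.23 474.5   71.11] F [ 1.2 -8.5  1.8] T [-1.3  -0.11  0.01] 0.299 yaw 77.8 r 94.13 ang 170.58
```

Call:
{"fn": "carry_out", "kwargs": {"commands": [[0,0,0,0,2.3],[0,0,0,0,2.2],[0,0,0,0,2.0]], "force": 6}}

```text
time_s: 10.45
position: [514.9, 473.2, 71.1]
tcp_rot: [0.011, 0.778, 0.628, -0.009]
contact_force: [0.0, -3.5, 1.5]
opening: 0.259
```

```bash
python3 st.py
```

```text
10.45 [514.93 473.17  71.09] F [ 0.  -3.5  1.5] T [-0.47 -0.11 -0.03] 0.259 yaw 77.79 r 94.23 ang 171.42
```

Call:
{"fn": "carry_out", "kwargs": {"commands": [[0,0,0,0,2.0],[0,0,0.1,0,2.0],[0,0,0.1,0,2.0],[0,0,0,0,2.0]], "force": 22}}

```text
time_s: 10.85
position: [514.9, 473.2, 71.1]
tcp_rot: [0.011, 0.778, 0.628, -0.009]
contact_force: [-0.8, -3.7, 1.9]
opening: 0.258
```

```bash
python3 st.py
```

```text
10.85 [514.9  473.2   71.05] F [-0.8 -3.7  1.9] T [-0.44 -0.16 -0.02] 0.258 yaw 77.81 r 94.26 ang 171.4
```

Call:
{"fn": "carry_out", "kwargs": {"commands": [[0,0,0.3,0,2.0]]}}

```text
time_s: 10.95
position: [514.8, 473.3, 72.8]
tcp_rot: [0.011, 0.778, 0.628, -0.01]
contact_force: [2.2, -0.7, -8.9]
opening: 0.257
```

```bash
python3 st.py
```

```text
10.95 [514.85 473.27  72.84] F [ 2.2 -0.7 -8.9] T [-0.   -0.61 -0.01] 0.257 yaw 77.81 r 94.32 ang 171.36
```

Call:
{"fn": "carry_out", "kwargs": {"commands": [[0.08,0.4,0.05,0,2.0],[0.03,0.2,0.05,0,2.0]]}}

```text
time_s: 11.15
position: [515.4, 477.8, 71.8]
tcp_rot: [0.012, 0.779, 0.627, -0.012]
contact_force: [1.5, -4.5, -8.4]
opening: 0.253
```

```bash
python3 st.py
```

```text
11.15 [515.35 477.82  71.83] F [ 1.5 -4.5 -8.4] T [-0.33 -0.52 -0.25] 0.253 yaw 77.72 r 94.62 ang 168.59
```

Call:
{"fn": "carry_out", "kwargs": {"commands": [[0,0.05,-0.1,0,2.0],[0,0.05,-0.1,0,2.0]]}}

```text
time_s: 11.35
position: [515.4, 478.5, 68.9]
tcp_rot: [0.012, 0.779, 0.627, -0.013]
contact_force: [1.0, -5.5, -2.3]
opening: 0.254
```

```bash
python3 st.py
```

```text
11.35 [515.44 478.5   68.95] F [ 1.  -5.5 -2.3] T [-0.54 -0.47 -0.26] 0.254 yaw 77.68 r 94.67 ang 168.17
```

Call:
{"fn": "carry_out", "kwargs": {"commands": [[0.02,0.1,-0.05,0,2.0],[0.02,0.1,-0.05,0,2.0]]}}

```text
time_s: 11.55
position: [515.6, 479.8, 67.9]
tcp_rot: [0.012, 0.779, 0.627, -0.014]
contact_force: [1.8, -4.2, -7.3]
opening: 0.256
```

```bash
python3 st.py
```

```text
11.55 [515.6  479.84  67.86] F [ 1.8 -4.2 -7.3] T [-0.38 -0.57 -0.37] 0.256 yaw 77.64 r 94.8 ang 167.36
```

Call:
{"fn": "carry_out", "kwargs": {"commands": [[0,0,-0.1,0,2.0],[0,0,-0.15,0,2.0]]}}

```text
time_s: 11.75
position: [515.6, 480.0, 65.3]
tcp_rot: [0.012, 0.779, 0.627, -0.013]
contact_force: [0.9, -4.1, -5.9]
opening: 0.254
```

```bash
python3 st.py
```

```text
11.75 [515.6  480.    65.25] F [ 0.9 -4.1 -5.9] T [-0.36 -0.51 -0.28] 0.254 yaw 77.63 r 94.83 ang 167.27
```

Call:
{"fn": "carry_out", "kwargs": {"commands": [[0,-0.03,-0.1,0,2.0],[0,-0.03,-0.1,0,2.0]]}}

```text
time_s: 11.95
position: [515.6, 480.0, 63.3]
tcp_rot: [0.012, 0.779, 0.627, -0.013]
contact_force: [1.2, -2.5, -6.3]
opening: 0.253
```

```bash
python3 st.py
```

```text
11.95 [515.63 479.96  63.32] F [ 1.2 -2.5 -6.3] T [-0.21 -0.49 -0.35] 0.253 yaw 77.61 r 94.79 ang 167.29
```

Call:
{"fn": "carry_out", "kwargs": {"commands": [[0,0,-0.05,0,2.0],[0,0,-0.05,0,2.0]]}}

```text
time_s: 12.15
position: [515.6, 480.0, 62.4]
tcp_rot: [0.012, 0.779, 0.627, -0.013]
contact_force: [0.6, -3.8, -5.6]
opening: 0.256
```

Call:
{"fn": "carry_out", "kwargs": {"commands": [[0,0,-0.05,0,2.0],[0,0,0,0,2.0]]}}

```text
time_s: 12.35
position: [515.6, 480.0, 62.0]
tcp_rot: [0.012, 0.779, 0.627, -0.013]
contact_force: [1.2, -3.2, -6.8]
opening: 0.259
```

```bash
python3 st.py
```

```text
12.35 [515.65 479.98  62.01] F [ 1.2 -3.2 -6.8] T [-0.3  -0.5  -0.28] 0.259 yaw 77.62 r 94.78 ang 167.28
```

Call:
{"fn": "carry_out", "kwargs": {"commands": [[0,0,-0.1,0,2.0],[0,0,-0.05,0,2.0]]}}

```text
time_s: 12.55
position: [515.7, 480.2, 61.8]
tcp_rot: [0.012, 0.779, 0.627, -0.012]
contact_force: [0.1, -3.8, -4.5]
opening: 0.256
```

```bash
python3 st.py
python3 - <<'E'
from h import *
import cv2
p=camera_params('wrist'); im=camera('wrist')
a=im[200:360,220:420,::-1]; cv2.imwrite("pics/w9.png",cv2.resize(a,None,fx=3.9,fy=3.7,interpolation=cv2.INTER_CUBIC))
E
```

```text
12.55 [515.71 480.19  61.81] F [ 0.1 -3.8 -4.5] T [-0.47 -0.31 -0.31] 0.256 yaw 77.61 r 94.77 ang 167.14
```

View pics/w9.png

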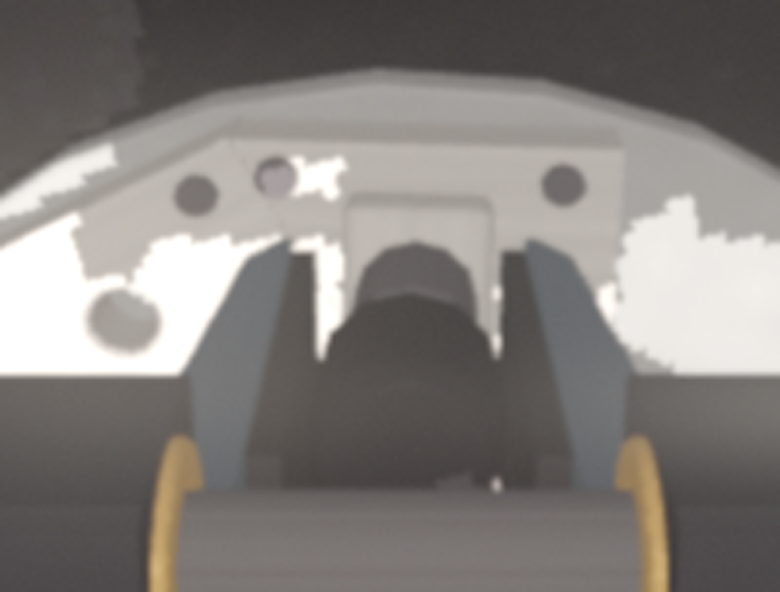

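Call:
{"fn": "carry_out", "kwargs": {"commands": [[0,0,0,0,2.4],[0,0,0,0,2.6],[0,0,0,0,3.2],[0,0,0,0,5],[0,0,0,0,5]], "force": 6}}

```text
time_s: 13.1
position: [516.5, 485.1, 65.1]
tcp_rot: [0.01, 0.778, 0.628, -0.007]
contact_force: [-0.1, -0.2, -0.1]
opening: 0.498
```

```bash
python3 st.py
python3 - <<'E'
from h import *
import cv2
p=camera_params('wrist'); im=camera('wrist')
a=im[200:360,220:420,::-1]; cv2.imwrite("pics/w10.png",cv2.resize(a,None,fx=3.9,fy=3.7,interpolation=cv2.INTER_CUBIC))
E
```

```text
13.1 [516.54 485.08  65.09] F [-0.1 -0.2 -0.1] T [ 0.19 -0.12 -0.04] 0.498 yaw 77.77 r 95.17 ang 164.16
```

View pics/w10.png

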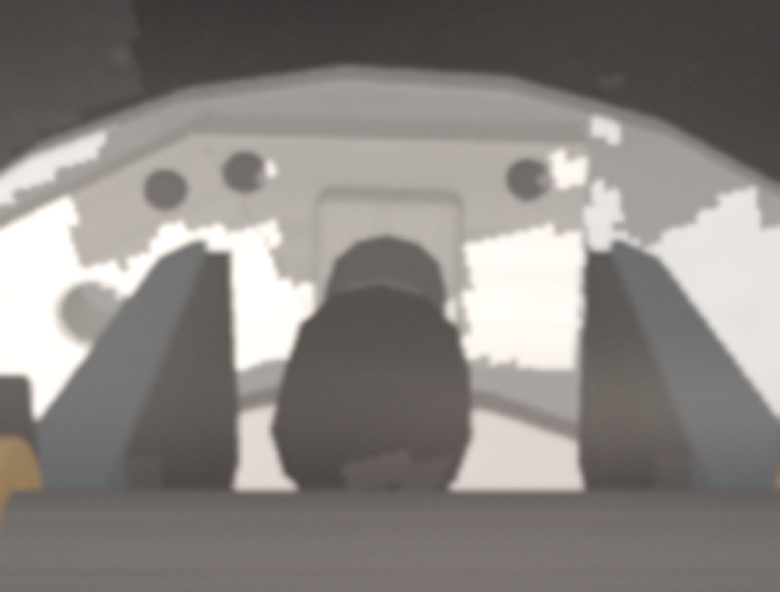

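Call:
{"fn": "carry_out", "kwargs": {"commands": [[0,-0.3,0.1,0,5.5],[0,0,2,0,5.5],[0,0,4,0,5.5],[0,0,4,0,5.5],[-4,0,2,0,5.5],[-4.5,-1,0,0,5.5],[-4.5,-1,0,0,5.5],[0,0,0,0,5.5]]}}

```text
time_s: 13.95
position: [382.9, 459.6, 190.3]
tcp_rot: [0.008, 0.779, 0.627, -0.007]
contact_force: [0.6, -0.1, 0.5]
opening: 0.607
```

```bash
python3 st.py
python3 - <<'E'
from h import *
import cv2
for n,(y0,y1,x0,x1) in dict(scene=(225,355,190,320),top=(175,285,180,320)).items():
    im=camera(n); cv2.imwrite(f"pics/{n}11.png",cv2.resize(im[y0:y1,x0:x1,::-1],None,fx=4.5,fy=4.5,interpolation=cv2.INTER_CUBIC))
im=camera('wrist'); cv2.imwrite("pics/w11.png",im[:,:,::-1])
E
```

```text
13.95 [382.92 459.59 190.27] F [ 0.6 -0.1  0.5] T [ 0.14 -0.12  0.01] 0.607 yaw 77.6 r 225.18 ang 179.88
```

View pics/scene11.png

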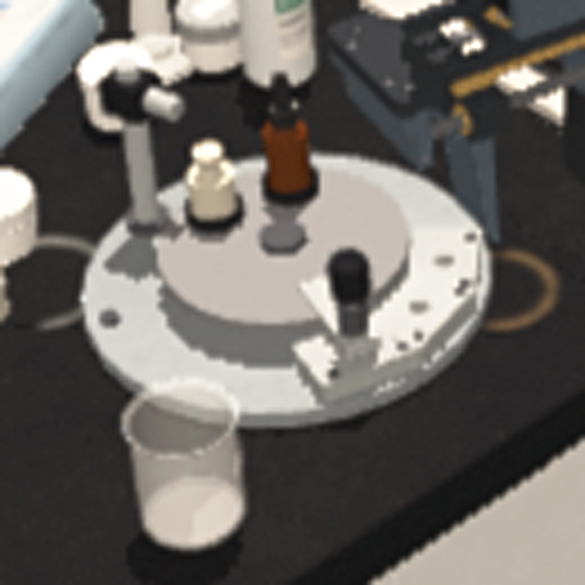

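View pics/top11.png

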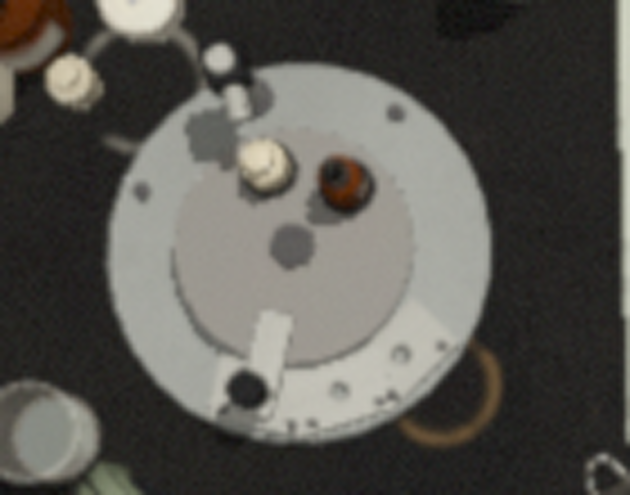

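```bash
python3 - <<'E'
from h import *
from scipy.optimize import least_squares
p=camera_params('top');s=camera_params('scene')
T=lambda x,y:np.array((180+(x+.5)/4.5-.5,175+(y+.5)/4.5-.5))
S=lambda x,y:np.array((190+(x+.5)/4.5-.5,225+(y+.5)/4.5-.5))
k1=T(247,385);k2=S(349,260)
for z in (90,100): print(z,ray(p,*k1,z).round(1),ray(s,*k2,z).round(1))
r=least_squares(lambda X:np.r_[np.array(proj(p,X))-k1,np.array(proj(s,X))-k2],[516,480,90]);print(r.x,r.fun)
print('weight',ray(p,*T(264,158),88), 'hub',ray(p,*T(293,246),38))
E
python3 - <<'E'
import cv2
a=cv2.imread("pics/scene0.png")[270:310,265:300];a=cv2.resize(a,None,fx=10,fy=10,interpolation=cv2.INTER_NEAREST)
b=cv2.imread("pics/scene11.png")[200:380,280:440];b=cv2.resize(b,None,fx=10/4.5,fy=10/4.5)
import numpy as np
print(a.shape,b.shape);h=max(a.shape[0],b.shape[0])
f=lambda i:np.vstack([i,np.zeros((h-i.shape[0],i.shape[1],3),np.uint8)])
cv2.imwrite("pics/cmp.png",np.hstack([f(a),f(b)]))
E
```

```text
90 [516.6 478.2  90. ] [514.1 479.7  90. ]
100 [515.8 476.5 100. ] [504.1 487.2 100. ]
[516.47362196 478.26463921  87.92112552] [ 0.0938326   0.09000929 -0.11998735 -0.01616912]
weight [654.34109609 466.88650935  88.        ] hub [606.94106062 457.29581998  38.        ]
(400, 350, 3) (400, 356, 3)
```

View pics/cmp.png

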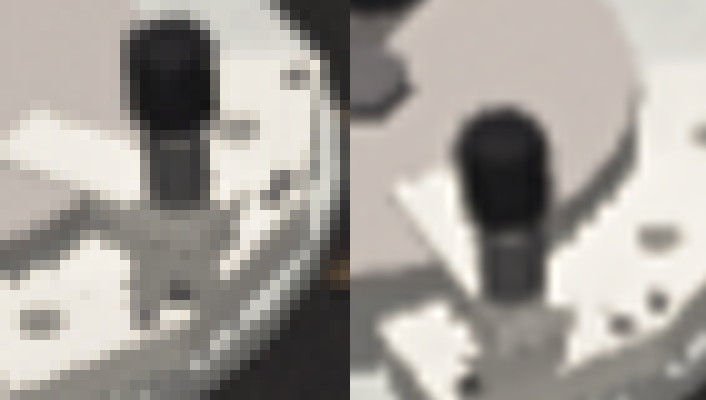

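View pics/w11.png

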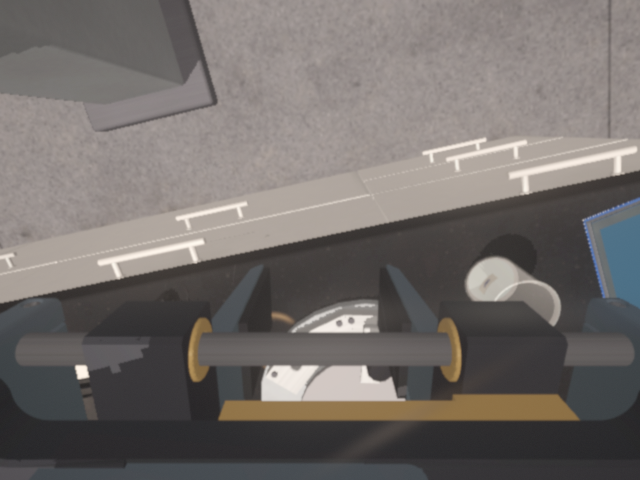

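```bash
python3 -c "
from workcell import *
print(get_obs()['time_s'],get_obs()['contact_force']);print(sign_off())"
```

```text
14.1 [-0.48322446  0.86239872  0.63356793]
the job is handed in; nothing more can be done
None
```

I swung the index arm one station clockwise and the pin dropped home in the next hole, with the check weight now in front of the sensor. I handed the job in at 14.1 s, and no verdict came back.

**What I did:** I gripped the knob, lifted it about 12 mm and swung the arm about 25°. Then I lowered the pin onto the plate and felt for the hole. It was about 29° round from the start. I let the pin down to its stop, opened the fingers and backed away from the turntable.

**Last checks:**
- **Pin:** the knob top measured about 88 mm above the worktop against 90 mm when home, within the measuring error. The sleeve showed the same length in the picture as at the start.
- **Weight:** about 4–5 mm from the sensor spot, against a limit of 12 mm.
- **Standing items:** the weight and the dropper bottle both stood upright in their cups.
- **Nearby things:** the beaker looked unmoved. I did not take a separate close look at the timer and tweezers at the end, but the arm did not work near them.
- **Robot:** the gripper was clear, with contact force near zero.

**What disagreed:**
- **Sideways push:** my first attempt pushed the loose knob sideways with the pin resting on the plate. It met about 8 N instead of the expected 2–3 N, and I did not find out why. I re-gripped, lifted the pin slightly off the plate and went on from there. The pin's own contact force can't be read directly; the largest wrist force I saw was about 9 N.
- **Release:** the gripper sprang about 5 mm sideways when I opened it. The knob stayed home.

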